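Stroke the bead organiser's lids shut

TASK

The six lids of the bead organiser stand ajar: shut them by running the closed fingertips lightly along the row, from the eyelet end to the plain end, so that each lid goes down in its turn. Grip and lift nothing, leave the organiser where it lies, do not prop any lid further open, and leave the vials, stick and other things about it alone.

Things in the scene. Friction and masses are not known exactly. Their poses are not given: they have to be found in the camera images.
- organiser: Loose grey plastic bead organiser, a low strip 226 x 62 mm (with its foot flange) and 30 mm high with the lids shut, 0.75 kg, lying flat. Origin: centre of its underside. x runs along the row of six cells, from the end that carries a flat hanging eyelet (a 24 mm ring, 7 mm high, sticking out at -x) to the plain end (+x); z up.
- row_start (a point): Point on the middle line of the organiser, on the hinge of lid 1 (eyelet end), level with the top faces of the shut lids (29.5 mm above the organiser's underside).
- row_end (a point): Point on the middle line of the organiser, at the free edge of lid 6 (plain end), level with the top faces of the shut lids. The row is 213.5 mm long from row_start.
- lid_1 (a joint): Lid 1 of 6, counted from the eyelet end: a white plastic plate 32 mm along the row, 49 mm across, 3 mm thick, one every 36 mm. It is hinged across the row on its edge towards the eyelet, so its free edge towards the plain end stands up. Value in rad: 0 shut (flat), growing as it opens; starts 0.25 to 0.45. A light friction hinge (0.008 N m) keeps it where it is left.
- lid_2 (a joint): Lid 2 of 6, counted from the eyelet end: a white plastic plate 32 mm along the row, 49 mm across, 3 mm thick, one every 36 mm. It is hinged across the row on its edge towards the eyelet, so its free edge towards the plain end stands up. Value in rad: 0 shut (flat), growing as it opens; starts 0.25 to 0.45. A light friction hinge (0.008 N m) keeps it where it is left.
- lid_3 (a joint): Lid 3 of 6, counted from the eyelet end: a white plastic plate 32 mm along the row, 49 mm across, 3 mm thick, one every 36 mm. It is hinged across the row on its edge towards the eyelet, so its free edge towards the plain end stands up. Value in rad: 0 shut (flat), growing as it opens; starts 0.25 to 0.45. A light friction hinge (0.008 N m) keeps it where it is left.
- lid_4 (a joint): Lid 4 of 6, counted from the eyelet end: a white plastic plate 32 mm along the row, 49 mm across, 3 mm thick, one every 36 mm. It is hinged across the row on its edge towards the eyelet, so its free edge towards the plain end stands up. Value in rad: 0 shut (flat), growing as it opens; starts 0.25 to 0.45. A light friction hinge (0.008 N m) keeps it where it is left.
- lid_5 (a joint): Lid 5 of 6, counted from the eyelet end: a white plastic plate 32 mm along the row, 49 mm across, 3 mm thick, one every 36 mm. It is hinged across the row on its edge towards the eyelet, so its free edge towards the plain end stands up. Value in rad: 0 shut (flat), growing as it opens; starts 0.25 to 0.45. A light friction hinge (0.008 N m) keeps it where it is left.
- lid_6 (a joint): Lid 6 of 6, counted from the eyelet end: a white plastic plate 32 mm along the row, 49 mm across, 3 mm thick, one every 36 mm. It is hinged across the row on its edge towards the eyelet, so its free edge towards the plain end stands up. Value in rad: 0 shut (flat), growing as it opens; starts 0.25 to 0.45. A light friction hinge (0.008 N m) keeps it where it is left.
- vial_coal: Loose screw vial with a white cap, 27 mm across, 44 mm high, close beside the organiser; to be left alone. Origin: centre of its underside.
- vial_plum: Loose screw vial with a white cap, 27 mm across, 44 mm high, close beside the organiser; to be left alone. Origin: centre of its underside.
- mixing_stick: Loose flat birch stick 18 x 150 x 9 mm (long along its y), lying along the other side of the organiser; to be left alone. Origin: centre of its underside.
- orange_cup: Loose round cup, 84 mm across, 60 mm high, to the right; to be left alone. Origin: centre of its underside.
- masking_tape: Loose roll of tape lying flat, 100 mm across, 24 mm high, to the right; to be left alone. Origin: centre of its underside.
- dropper_teal: Loose dropper bottle, 25 mm across, 80 mm high, standing at the near left; to be left alone. Origin: centre of its underside.

How it is judged:
By the outcome, as a careful person would: the job done as asked, in the order asked, and still so for the second after the job is handed in, with the robot touching nothing.
It also fails if it takes over 40 s, if anything falls off the work surface, if the arm or the gripper's body presses on something with over 40 N, if the wrist force passes 120 N, or if a joint passes its speed limit or range.

ROBOT

A 6-joint arm with a two-finger parallel gripper is mounted at the origin on a cart in front of the work surface, level with it; the furniture and walls round the work are solid. World frame = base frame: x ahead of the robot, y to its left, z up, the work surface at z = 0. Lengths are in m, angles in rad, forces in N, time in s.
With the tool pointing down it reaches from about 0.375 to 0.975 m from the base axis. Payload 3.8 kg.
Tool frame: the origin (TCP) lies at the very end of the fingers, on their centre line; the grasp point (between the pads) lies arm.hold_point_z behind it (arm.hold_point_z is the distance from the TCP to the grasp point, in m); z points along the fingers, y is the line along which they close (so a half turn about z gives the same grasp; the last joint's range is limited). The gripper opens to 88 mm and grips with 3 to 60 N. Pads are 18 mm wide; open, the fingers measure 123 mm over their backs; the gripper's body (75 mm by 187 mm) begins 45 mm behind the grasp point.
Start: joints at [1.176, 0.264, 1.604, -0, 1.274, -0.037], TCP at [0.236, 0.632, 0.239] pointing down, gripper open.
Joint ranges: [-2.63, 2.63], [-0.94, 2.18], [0.31, 2.57], [-1.31, 4.45], [0, 2.66], [-2.55, 2.55]. Speed limits (rad/s): [2.57, 2.57, 3.14, 3.14, 3.14, 3.14].

INTERFACE

Orientations are given as a unit quaternion [x, y, z, w].
In Python, from cell import arm gives the robot as it stands.
- The arm moves only by the tool carry_out, never from a script. Its argument "series" is a list of rows, each an object of numbers: "wx", "wy", "wz": the turn, a rotation vector about the world's x, y, z in rad; "dx", "dy", "dz": the shift along the world's x, y, z in cm; "hand": the finger opening in cm, from 0 to 8.81. In form: [{"wx": .., "wy": .., "wz": .., "dx": .., "dy": .., "dz": .., "hand": ..}, ...]. A call has 1 to 10 rows; each row is the pose to reach, as a shift and turn from the pose commanded when the call began; what a row does not reach only later rows make up. A row lasts 1/8 s, in which the tool goes at most 62.5 mm and 10.7 degrees, less where a joint would pass 70% of its speed; a pose out of reach is approached as far as the arm can. A call with a gripper value outside its range is refused whole. The fingers move at their own pace and stop on an object; "squeeze" is the grip in N (left out, the last holds). Time passes only in rows, so rows that repeat a pose let the fingers close. It gives the time, the measured TCP pose, the force, the opening and the grip force at its end, in the units of the state.
- arm.sense(): the state, without advancing time (a new reading comes with each control period).
- arm.grab_frame(name): name is "side" or "top"; returns (picture, depth): 400x640x3 uint8, red, green, blue; 400x640 float32, m along the optical axis (not along the pixel's ray), 0 where there is no reading.
- arm.camera_params(name): a dict with "fov_y" (degrees; the focal length in pixels is half the picture's height over the tangent of half this angle, whatever the lens; pixels are square), "cx", "cy" (the principal point, pixels), "dist_coeffs" ([k1, k2, p1, p2, k3] as OpenCV has them; the pictures are not rectified), "camera_from_world" (4x4, takes a point from world to camera coordinates). Camera axes: x right, y down, z forward; pixel columns grow to the right and rows downward; lengths in m; the calibration is good to about 2 mm. A picture is of the moment at which its call begins. camera_params takes no time and is no camera call.
- arm.hand_in(): hands the job in; it is judged then, once.
The state is a dict: "clock": time; "joints": joint angles; "dq": joint speeds; "effort": joint torques, N m; "eef_pos": TCP position; "orientation": TCP orientation; "contact_force": force on the tool from outside, world axes, zero at the start; "wrist_torque": the same for the moment, N m; "opening": finger opening in m; "gripper_force": force on a finger pad.
Only numpy, scipy, OpenCV 4.12 (cv2) and the standard library are available. Lean on these libraries where they do the work, as an engineer would, in place of code of your own. Each camera call takes 0.05 s, during which the arm holds its last target. There are 200 camera calls.

## Working session

There is one attempt and no reset: what is moved stays moved. The work goes in short steps, Python scripts to look and compute and a tool call to move; the robot and the scene stay as the last step left them, time stands still between calls to the robot, and variables do not carry over. Pictures are saved under pics/ and viewed, at most 10 in all, crops included, and the job is handed in when it is done.

Besides the shell and the picture viewer there is one more tool, called after "Emit:" by a JSON object that holds its "name" and its "arguments", one argument or row to a line. carry_out: Moves the arm, as the interface text tells. Its arguments: {"type":"object","properties":{"series":{"type":"array","items":{"type":"object","properties":{"wx":{"type":"number"},"wy":{"type":"number"},"wz":{"type":"number"},"dx":{"type":"number"},"dy":{"type":"number"},"dz":{"type":"number"},"hand":{"type":"number"}}}},"squeeze":{"type":"number"}},"required":["series"]}

```bash
mkdir -p pics; ls
python3 - <<'E'
from cell import arm
import cv2,numpy as np
for n in("top","side"):
    p,d=arm.grab_frame(n); cv2.imwrite(f"pics/{n}0.png",p[:,:,::-1]); np.savez(f"{n}0.npz",p=p,d=d)
    c=arm.camera_params(n); print(n,c)
s=arm.sense(); print(s, arm.hold_point_z)
E
```

```text
pics
top {'fov_y': 53.14230103670673, 'cx': 317.37277212534286, 'cy': 202.18197084738898, 'dist_coeffs': array([0.03090595, 0.        , 0.        , 0.        , 0.        ]), 'camera_from_world': array([[ 0.02851805, -0.99957484,  0.00607204, -0.04913903],
       [-0.9861872 , -0.02912659, -0.16305352,  0.50045893],
       [ 0.16316105, -0.0013382 , -0.98659854,  1.29017103],
       [ 0.        ,  0.        ,  0.        ,  1.        ]])}
side {'fov_y': 48.26243035013284, 'cx': 316.29142425986663, 'cy': 207.22771854433714, 'dist_coeffs': array([-0.05770501,  0.        ,  0.        ,  0.        ,  0.        ]), 'camera_from_world': array([[-0.98620818, -0.16473794, -0.01596387,  0.48994838],
       [-0.09526004,  0.64384695, -0.75920131,  0.14917113],
       [ 0.13534755, -0.74720982, -0.65066007,  1.08065445],
       [ 0.        ,  0.        ,  0.        ,  1.        ]])}
{'clock': 0.1, 'joints': array([ 1.17610505e+00,  2.64681524e-01,  1.60523736e+00, -3.11162615e-05,
        1.27371057e+00, -3.68837562e-02]), 'dq': array([-6.15208488e-05, -1.77317335e-04, -1.56789142e-03,  7.27908905e-04,
        1.84804962e-03,  1.93224064e-03]), 'effort': array([ 2.67691739e-04, -5.03615856e+01, -3.58069503e+01,  7.30959792e-02,
        2.34258879e-02, -5.62182151e-05]), 'eef_pos': array([0.23615116, 0.63165139, 0.23751006]), 'orientation': array([ 1.77946348e-01,  9.84039664e-01, -9.97965784e-04, -2.03529487e-04]), 'contact_force': array([ 0.15560601, -0.04239115, -0.77488509]), 'wrist_torque': array([-0.01644862,  0.01977656, -0.04187675]), 'gripper_force': 0.0, 'opening': 0.08839670900353827} 0.0187
```

View pics/top0.png

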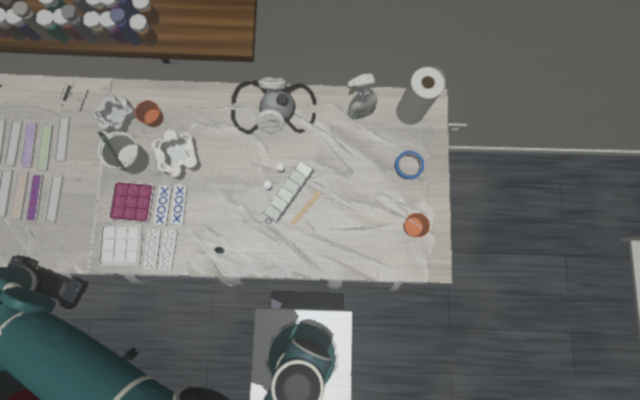

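View pics/side0.png

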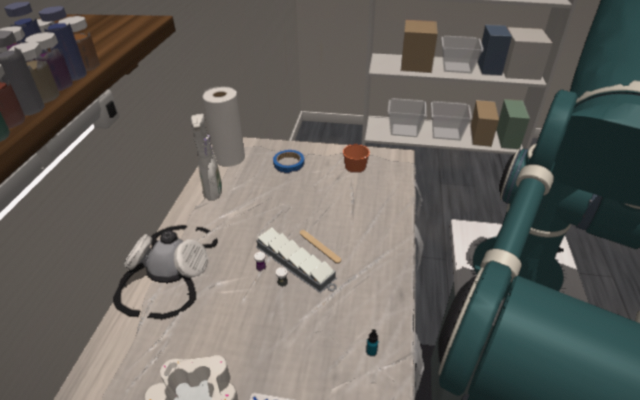

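Top view: the organiser runs from its eyelet at about (267,220) to the plain end at about (307,167). Vials are at (280,167) and (268,185), the stick is at (306,208). In the side view the eyelet is at about (332,286) and the plain end at about (265,237). I'll zoom both.

```bash
cat > h.py <<'E'
import numpy as np,cv2
from cell import arm
def K(n):
    c=arm.camera_params(n); f=200/np.tan(np.radians(c["fov_y"])/2)
    return np.array([[f,0,c["cx"]],[0,f,c["cy"]],[0,0,1]]),c["dist_coeffs"],c["camera_from_world"]
def rays(n,uv):
    k,d,T=K(n); q=cv2.undistortPoints(np.float64(uv).reshape(-1,1,2),k,d)[:,0]
    R=T[:3,:3]; o=-R.T@T[:3,3]; return o,np.c_[q,np.ones(len(q))]@R
def plane(n,uv,z):
    o,r=rays(n,uv); return o+r*((z-o[2])/r[:,2])[:,None]
def pts(n,uv,dep):
    o,r=rays(n,uv); return o+r*np.asarray(dep)[:,None]
def proj(n,P):
    k,d,T=K(n); return cv2.projectPoints(np.float64(P),cv2.Rodrigues(T[:3,:3])[0],T[:3,3],k,d)[0][:,0]
E
python3 - <<'E'
from h import *
out=[]
for n,(x,y) in dict(top=(250,150),side=(240,215)).items():
    z=np.load(n+"0.npz"); out.append(cv2.resize(z["p"][y:y+90,x:x+110,::-1],None,fx=6,fy=6,interpolation=cv2.INTER_CUBIC)); cv2.imwrite(f"pics/{n}z.png",out[-1])
    vv,uu=np.mgrid[y:y+90,x:x+110]; P=pts(n,np.c_[uu.ravel(),vv.ravel()],z["d"][vv,uu].ravel())
    m=z["d"][vv,uu].ravel()>0
    P=P[m]; print(n,"table z",np.median(P[:,2]))
    h=P[(P[:,2]>.02)&(P[:,2]<.06)]; print(len(h),h.min(0),h.max(0),np.median(h,0))
E
```

```text
top table z 0.0030958565991604514
1162 [ 0.43600105 -0.016513    0.02004226] [0.64568951 0.14604318 0.05062137] [0.54675006 0.07132285 0.03472144]
side table z 0.004614640888187305
1969 [ 0.43491743 -0.0134792   0.02003757] [0.64748511 0.14824125 0.04798732] [0.54614922 0.0835457  0.03588324]
```

View pics/topz.png

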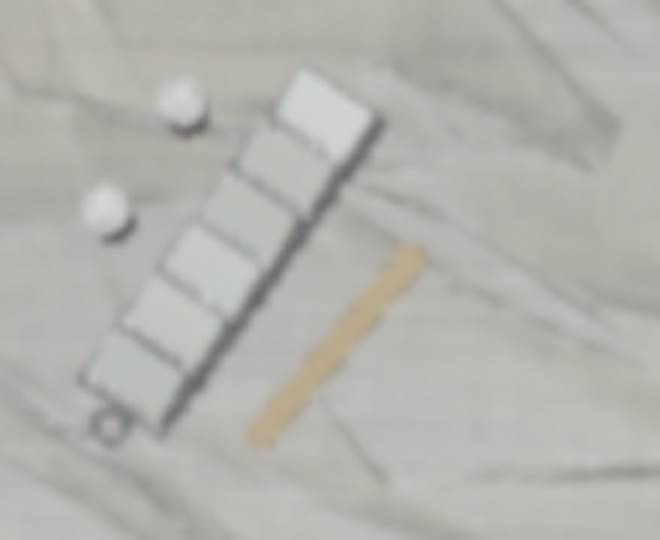

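View pics/sidez.png

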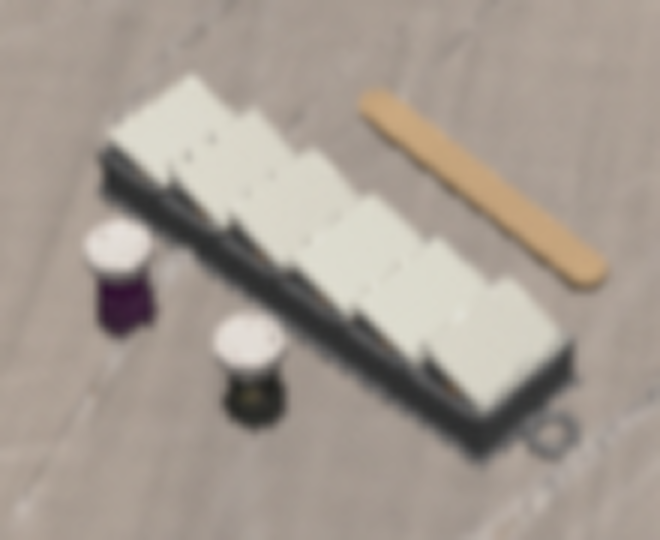

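Top zoom (6x, origin 250,150): lid 1's corners are at about (85,378)/(160,430) beside the eyelet at (110,425), and lid 6's free end is at about (305,68)/(383,118). The side zoom confirms the free edges stand up towards the plain end. Next I'll fit the axis from colour masks and depth in both views.

```bash
cat > fit.py <<'E'
from h import *
def lids(n,p,d):
    # pale lid pixels, raised, largest blob -> world points
    vv,uu=np.mgrid[0:400,0:640]; P=pts(n,np.c_[uu.ravel(),vv.ravel()],d.ravel()).reshape(400,640,3)
    m=((P[...,2]>.018)&(P[...,2]<.06)&(d>0)&(P[...,0]>.4)&(P[...,0]<.68)&(P[...,1]>-.04)&(P[...,1]<.17)).astype(np.uint8)
    m&=(p.max(2)>110).astype(np.uint8)
    k,l,s,_=cv2.connectedComponentsWithStats(m,connectivity=4); i=1+s[1:,4].argmax(); return P[l==i]
def frame(P):
    c,sz,a=cv2.minAreaRect(P[:,:2].astype(np.float32)); b=cv2.boxPoints((c,sz,a))
    e=max((b[1]-b[0],b[2]-b[1]),key=np.linalg.norm); e=e/np.linalg.norm(e); e=e if e[0]>0 else -e
    return np.array(c),sz,e
if __name__=="__main__":
    for n in("top","side"):
        z=np.load(n+"0.npz"); P=lids(n,z["p"],z["d"]); c,sz,e=frame(P)
        print(n,len(P),"c",c,"sz",sz,"dir",e,"ang",np.degrees(np.arctan2(e[1],e[0])))
        s=(P[:,:2]-c)@e; t=(P[:,:2]-c)@[-e[1],e[0]]
        print(" s",np.percentile(s,[0,1,99,100]),"t",np.percentile(t,[0,1,99,100]))
        b=np.arange(-.112,.113,.008); print(" z(s) mm",[(int(1000*x),round(1000*np.median(P[(s>=x)&(s<x+.008)&(abs(t)<.015),2]),1)) for x in b if ((s>=x)&(s<x+.008)&(abs(t)<.015)).any()])
    # eyelet, from pixels on plane 7mm
    print("eyelet top",plane("top",[[250+110/6,150+425/6]],.007),"side",plane("side",[[240+552/6,215+433/6]],.007))
    for q in((183,103),(107,211)): print("vial top",plane("top",[[250+q[0]/6,150+q[1]/6]],.044))
    for q in((118,247),(250,342)): print("vial side",plane("side",[[240+q[0]/6,215+q[1]/6]],.044))
    for q in((415,250),(260,437)): print("stick top",plane("top",[[250+q[0]/6,150+q[1]/6]],.009))
    # lid corners by hand: hinge of lid 1 (z 29.5)
    print("hinge1 top",plane("top",[[250+85/6,150+378/6],[250+160/6,150+428/6]],.0295))
    print("hinge1 side",plane("side",[[240+487/6,215+415/6],[240+568/6,215+345/6]],.0295))
E
python3 fit.py
```

```text
top 1054 c [0.54128999 0.06421319] sz (0.05762204900383949, 0.22056472301483154) dir [ 0.8362843  -0.54829615] ang -33.250195
 s [-0.1102824  -0.10850222  0.10733287  0.11028235] t [-0.02881104 -0.02786014  0.02755203  0.02881102]
 z(s) mm [(-112, np.float64(28.0)), (-104, np.float64(33.1)), (-96, np.float64(34.9)), (-88, np.float64(39.6)), (-80, np.float64(39.7)), (-72, np.float64(30.9)), (-64, np.float64(33.0)), (-56, np.float64(36.2)), (-48, np.float64(37.5)), (-40, np.float64(28.9)), (-32, np.float64(32.0)), (-24, np.float64(33.8)), (-16, np.float64(37.5)), (-8, np.float64(38.7)), (0, np.float64(30.7)), (7, np.float64(33.3)), (15, np.float64(39.4)), (23, np.float64(41.5)), (31, np.float64(31.4)), (39, np.float64(33.3)), (47, np.float64(37.7)), (55, np.float64(40.8)), (63, np.float64(39.7)), (71, np.float64(31.5)), (79, np.float64(33.2)), (87, np.float64(35.7)), (95, np.float64(38.6)), (103, np.float64(28.8))]
side 1404 c [0.54029274 0.06304576] sz (0.05335497483611107, 0.21874909102916718) dir [ 0.8402258 -0.5422366] ang -32.836025
 s [-0.10937453 -0.10774     0.10354087  0.10937
[... 591 characters left out ...]
.float64(41.3)), (63, np.float64(42.3)), (71, np.float64(32.7)), (79, np.float64(34.1)), (87, np.float64(35.7)), (95, np.float64(37.8)), (103, np.float64(38.5))]
eyelet top [[0.43845461 0.12949414 0.007     ]] side [[0.4377865  0.13051702 0.007     ]]
vial top [[0.61701407 0.09293231 0.044     ]]
vial top [[0.55393324 0.13251904 0.044     ]]
vial side [[0.61779376 0.09336661 0.044     ]]
vial side [[0.55458643 0.13402065 0.044     ]]
stick top [[ 0.5436839 -0.0397423  0.009    ]]
stick top [[0.43387851 0.04456855 0.009     ]]
hinge1 top [[0.46176534 0.14195275 0.0295    ]
 [0.43501184 0.09901325 0.0295    ]]
hinge1 side [[0.4610237  0.14382848 0.0295    ]
 [0.43530962 0.10450012 0.0295    ]]
```

Both views agree:
- **Row direction:** about -33° in the world.
- **Row start (hinge 1):** about (0.449, 0.122).
- **Row end:** about (0.629, 0.005).
- **Lid heights:** hinges at about 30 mm and free edges at 38–43 mm, as expected.

I'll close the fingers, turn so the finger line lies across the row, and go above the row start.

Emit:
{"name": "carry_out", "arguments": {
  "series": [
    {"dx": 2,"dy": -5,"dz": 0,"wz": -0.05,"hand": 0},
    {"dx": 4.3,"dy": -10.2,"dz": 0,"wz": -0.1,"hand": 0},
    {"dx": 6.5,"dy": -15.5,"dz": 0,"wz": -0.15,"hand": 0},
    {"dx": 8.6,"dy": -20.5,"dz": 0,"wz": -0.2,"hand": 0},
    {"dx": 10.8,"dy": -26,"dz": -1,"wz": -0.22,"hand": 0},
    {"dx": 13,"dy": -31,"dz": -3,"wz": -0.22,"hand": 0},
    {"dx": 15,"dy": -36,"dz": -5,"wz": -0.22,"hand": 0},
    {"dx": 17.2,"dy": -41,"dz": -8,"wz": -0.22,"hand": 0},
    {"dx": 19.3,"dy": -46,"dz": -10,"wz": -0.22,"hand": 0},
    {"dx": 21,"dy": -50,"dz": -12,"wz": -0.22,"hand": 0}
  ]
}}

```text
$.series[0]: bad value
```

Emit:
{"name": "carry_out", "arguments": {
  "series": [
    {"hand": 0},
    {"hand": 0},
    {"hand": 0}
  ]
}}

```text
$.series[0]: bad value
```

Emit:
{"name": "carry_out", "arguments": {
  "series": [
    {"wx": 0,"wy": 0,"wz": -0.05,"dx": 2,"dy": -5,"dz": 0,"hand": 0},
    {"wx": 0,"wy": 0,"wz": -0.1,"dx": 4.3,"dy": -10.2,"dz": 0,"hand": 0},
    {"wx": 0,"wy": 0,"wz": -0.15,"dx": 6.5,"dy": -15.5,"dz": 0,"hand": 0},
    {"wx": 0,"wy": 0,"wz": -0.2,"dx": 8.6,"dy": -20.5,"dz": 0,"hand": 0},
    {"wx": 0,"wy": 0,"wz": -0.22,"dx": 10.8,"dy": -26,"dz": -1,"hand": 0},
    {"wx": 0,"wy": 0,"wz": -0.22,"dx": 13,"dy": -31,"dz": -3,"hand": 0},
    {"wx": 0,"wy": 0,"wz": -0.22,"dx": 15,"dy": -36,"dz": -5,"hand": 0},
    {"wx": 0,"wy": 0,"wz": -0.22,"dx": 17.2,"dy": -41,"dz": -8,"hand": 0},
    {"wx": 0,"wy": 0,"wz": -0.22,"dx": 19.3,"dy": -46,"dz": -10,"hand": 0},
    {"wx": 0,"wy": 0,"wz": -0.22,"dx": 21,"dy": -50,"dz": -12,"hand": 0}
  ]
}}

```text
clock: 1.35
eef_pos: [0.4465, 0.1302, 0.1178]
orientation: [0.285, 0.958, -0.0, -0.0]
contact_force: [-0.4, 0.6, -0.1]
opening: 0.0005
gripper_force: 0.0
```

Emit:
{"name": "carry_out", "arguments": {
  "series": [
    {"wx": 0,"wy": 0,"wz": 0,"dx": 0.2,"dy": -1.0,"dz": -2.5,"hand": 0},
    {"wx": 0,"wy": 0,"wz": 0,"dx": 0.2,"dy": -1.0,"dz": -5.5,"hand": 0},
    {"wx": 0,"wy": 0,"wz": 0,"dx": 0.2,"dy": -1.0,"dz": -5.5,"hand": 0},
    {"wx": 0,"wy": 0,"wz": 0,"dx": 0.2,"dy": -1.0,"dz": -5.5,"hand": 0}
  ]
}}

```text
clock: 1.85
eef_pos: [0.4487, 0.1225, 0.0643]
orientation: [0.285, 0.959, 0.0, 0.0]
contact_force: [0.1, 0.4, 0.1]
opening: 0.0002
gripper_force: 0.0
```

Run:
```python
from h import *
out=[]
for n,(x,y) in dict(top=(250,140),side=(240,205)).items():
    p,d=arm.grab_frame(n); out.append(cv2.resize(p[y:y+100,x:x+110,::-1],None,fx=3.6,fy=3.6,interpolation=cv2.INTER_CUBIC))
cv2.imwrite("pics/above.png",np.hstack(out)); s=arm.sense(); print(s["clock"],s["eef_pos"],s["contact_force"])
t=s["eef_pos"]; print(proj("top",[t]),proj("side",[t]),"crop", (proj("top",[t])-[250,140])*3.6,(proj("side",[t])-[240,205])*3.6+[396,0])
```

```text
1.95 [0.44950898 0.12277688 0.0650862 ] [-0.59924892 -0.13408942  0.1364843 ]
[[268.51391905 215.4154323 ]] [[327.52417299 267.42759438]] crop [[ 66.65010858 271.49555628]] [[711.08702277 224.73933978]]
```

View pics/above.png

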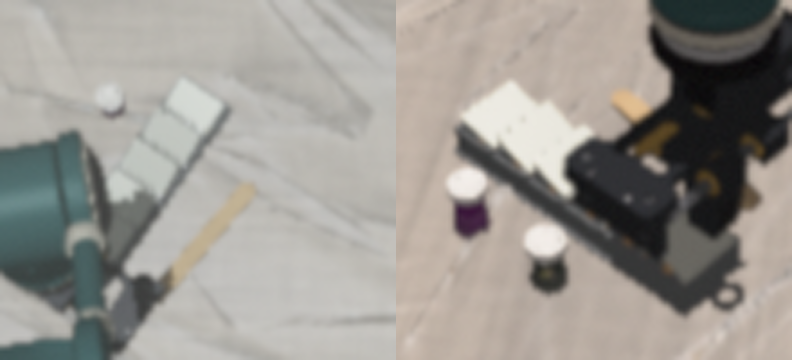

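Side view: the closed fingertips stand over lid 1's hinge end, centred on the row, and everything else is undisturbed. Now I'll descend gently.

Emit:
{"name": "carry_out", "arguments": {
  "series": [
    {"wx": 0,"wy": 0,"wz": 0,"dx": 0,"dy": 0,"dz": -1.5,"hand": 0},
    {"wx": 0,"wy": 0,"wz": 0,"dx": 0,"dy": 0,"dz": -2.8,"hand": 0},
    {"wx": 0,"wy": 0,"wz": 0,"dx": 0,"dy": 0,"dz": -3.2,"hand": 0},
    {"wx": 0,"wy": 0,"wz": 0,"dx": 0,"dy": 0,"dz": -3.3,"hand": 0},
    {"wx": 0,"wy": 0,"wz": 0,"dx": 0,"dy": 0,"dz": -3.3,"hand": 0},
    {"wx": 0,"wy": 0,"wz": 0,"dx": 0,"dy": 0,"dz": -3.3,"hand": 0}
  ]
}}

```text
clock: 2.7
eef_pos: [0.4486, 0.1223, 0.0309]
orientation: [0.285, 0.959, 0.0, 0.0]
contact_force: [0.7, -0.1, -0.4]
opening: 0.0006
gripper_force: 0.0
```

```bash
python3 -c "
from cell import arm
s=arm.sense();print(s['eef_pos'],s['contact_force'],s['clock'])"
```

```text
[0.44861782 0.12231902 0.03091181] [ 0.67541034 -0.11939495 -0.4483911 ] 2.7
```

Lower by small steps until contact shows.

Emit:
{"name": "carry_out", "arguments": {
  "series": [
    {"wx": 0,"wy": 0,"wz": 0,"dx": 0,"dy": 0,"dz": -0.1,"hand": 0},
    {"wx": 0,"wy": 0,"wz": 0,"dx": 0,"dy": 0,"dz": -0.1,"hand": 0},
    {"wx": 0,"wy": 0,"wz": 0,"dx": 0,"dy": 0,"dz": -0.1,"hand": 0}
  ]
}}

```text
clock: 3.08
eef_pos: [0.4487, 0.1223, 0.0299]
orientation: [0.285, 0.959, 0.0, 0.0]
contact_force: [1.1, -1.0, 1.6]
opening: 0.0006
gripper_force: 0.4
```

Emit:
{"name": "carry_out", "arguments": {
  "series": [
    {"wx": 0,"wy": 0,"wz": 0,"dx": 0,"dy": 0,"dz": -0.05,"hand": 0},
    {"wx": 0,"wy": 0,"wz": 0,"dx": 0,"dy": 0,"dz": -0.05,"hand": 0}
  ]
}}

```text
clock: 3.32
eef_pos: [0.4487, 0.1223, 0.0298]
orientation: [0.285, 0.959, 0.0, 0.0]
contact_force: [0.1, -0.9, 4.6]
opening: 0.0005
gripper_force: 2.7
```

Contact at z ≈ 29.8 mm, the expected level. I'll ease off slightly and run along the row.

Emit:
{"name": "carry_out", "arguments": {
  "series": [
    {"wx": 0,"wy": 0,"wz": 0,"dx": 0.1,"dy": -0.06,"dz": 0.03,"hand": 0},
    {"wx": 0,"wy": 0,"wz": 0,"dx": 0.35,"dy": -0.23,"dz": 0.03,"hand": 0},
    {"wx": 0,"wy": 0,"wz": 0,"dx": 0.65,"dy": -0.42,"dz": 0.03,"hand": 0},
    {"wx": 0,"wy": 0,"wz": 0,"dx": 0.95,"dy": -0.62,"dz": 0.03,"hand": 0},
    {"wx": 0,"wy": 0,"wz": 0,"dx": 1.25,"dy": -0.81,"dz": 0.03,"hand": 0},
    {"wx": 0,"wy": 0,"wz": 0,"dx": 1.55,"dy": -1.01,"dz": 0.03,"hand": 0}
  ]
}}

```text
clock: 4.08
eef_pos: [0.463, 0.1127, 0.0298]
orientation: [0.285, 0.958, 0.0, -0.001]
contact_force: [-3.9, 2.1, 8.4]
opening: 0.0006
gripper_force: 3.9
```

Force is 8 N, more than light. Ease up 0.5 mm and continue.

Emit:
{"name": "carry_out", "arguments": {
  "series": [
    {"wx": 0,"wy": 0,"wz": 0,"dx": 0,"dy": 0,"dz": 0.05,"hand": 0},
    {"wx": 0,"wy": 0,"wz": 0,"dx": 0.2,"dy": -0.13,"dz": 0.06,"hand": 0},
    {"wx": 0,"wy": 0,"wz": 0,"dx": 0.5,"dy": -0.32,"dz": 0.06,"hand": 0},
    {"wx": 0,"wy": 0,"wz": 0,"dx": 0.8,"dy": -0.52,"dz": 0.06,"hand": 0}
  ]
}}

```text
clock: 4.58
eef_pos: [0.4722, 0.1067, 0.03]
orientation: [0.285, 0.959, -0.0, 0.0]
contact_force: [-1.1, 0.6, -0.2]
opening: -0.0001
gripper_force: 0.0
```

Emit:
{"name": "carry_out", "arguments": {
  "series": [
    {"wx": 0,"wy": 0,"wz": 0,"dx": 0.1,"dy": -0.06,"dz": -0.02,"hand": 0},
    {"wx": 0,"wy": 0,"wz": 0,"dx": 0.4,"dy": -0.26,"dz": -0.03,"hand": 0},
    {"wx": 0,"wy": 0,"wz": 0,"dx": 0.7,"dy": -0.45,"dz": -0.03,"hand": 0},
    {"wx": 0,"wy": 0,"wz": 0,"dx": 1.0,"dy": -0.65,"dz": -0.03,"hand": 0}
  ]
}}

```text
clock: 5.08
eef_pos: [0.4821, 0.1004, 0.0299]
orientation: [0.285, 0.959, 0.0, 0.0]
contact_force: [-1.9, 1.6, 2.4]
opening: 0.0005
gripper_force: 1.5
```

Run:
```python
from h import *
out=[]
for n,(x,y) in dict(top=(250,140),side=(240,205)).items():
    p,d=arm.grab_frame(n); out.append(cv2.resize(p[y:y+100,x:x+110,::-1],None,fx=3.6,fy=3.6,interpolation=cv2.INTER_CUBIC))
cv2.imwrite("pics/mid.png",np.hstack(out)); s=arm.sense(); print(s["clock"],s["eef_pos"],s["contact_force"])
```

```text
5.175 [0.4826968  0.100165   0.02990028] [0.19907778 0.06937218 0.46466421]
```

View pics/mid.png

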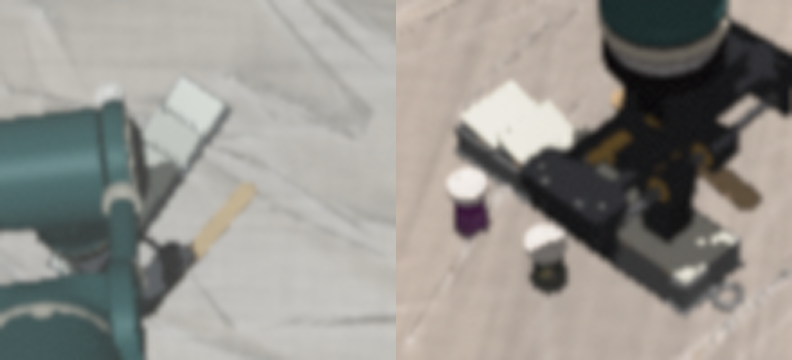

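Organiser unmoved (side-panel eyelet still at (727,294), far corner at (512,83)). Lid 1 lies flat behind the fingers and the force is light. Continue at this level.

Emit:
{"name": "carry_out", "arguments": {
  "series": [
    {"wx": 0,"wy": 0,"wz": 0,"dx": 0.2,"dy": -0.13,"dz": -0.01,"hand": 0},
    {"wx": 0,"wy": 0,"wz": 0,"dx": 0.5,"dy": -0.32,"dz": -0.01,"hand": 0},
    {"wx": 0,"wy": 0,"wz": 0,"dx": 0.8,"dy": -0.52,"dz": -0.01,"hand": 0},
    {"wx": 0,"wy": 0,"wz": 0,"dx": 1.1,"dy": -0.71,"dz": -0.01,"hand": 0},
    {"wx": 0,"wy": 0,"wz": 0,"dx": 1.4,"dy": -0.91,"dz": -0.01,"hand": 0},
    {"wx": 0,"wy": 0,"wz": 0,"dx": 1.7,"dy": -1.1,"dz": -0.01,"hand": 0},
    {"wx": 0,"wy": 0,"wz": 0,"dx": 2.0,"dy": -1.3,"dz": -0.01,"hand": 0}
  ]
}}

```text
clock: 6.05
eef_pos: [0.5016, 0.0876, 0.0299]
orientation: [0.285, 0.959, 0.0, -0.001]
contact_force: [-2.7, 2.9, 5.4]
opening: 0.0005
gripper_force: 2.5
```

Emit:
{"name": "carry_out", "arguments": {
  "series": [
    {"wx": 0,"wy": 0,"wz": 0,"dx": 0.3,"dy": -0.19,"dz": 0.02,"hand": 0},
    {"wx": 0,"wy": 0,"wz": 0,"dx": 0.6,"dy": -0.39,"dz": 0.02,"hand": 0},
    {"wx": 0,"wy": 0,"wz": 0,"dx": 0.9,"dy": -0.58,"dz": 0.02,"hand": 0},
    {"wx": 0,"wy": 0,"wz": 0,"dx": 1.2,"dy": -0.78,"dz": 0.02,"hand": 0},
    {"wx": 0,"wy": 0,"wz": 0,"dx": 1.5,"dy": -0.97,"dz": 0.02,"hand": 0},
    {"wx": 0,"wy": 0,"wz": 0,"dx": 1.8,"dy": -1.17,"dz": 0.02,"hand": 0}
  ]
}}

```text
clock: 6.8
eef_pos: [0.5201, 0.0756, 0.0299]
orientation: [0.285, 0.959, -0.0, -0.0]
contact_force: [-1.9, 0.9, 4.2]
opening: 0.0006
gripper_force: 1.9
```

Emit:
{"name": "carry_out", "arguments": {
  "series": [
    {"wx": 0,"wy": 0,"wz": 0,"dx": 0.3,"dy": -0.19,"dz": 0.01,"hand": 0},
    {"wx": 0,"wy": 0,"wz": 0,"dx": 0.6,"dy": -0.39,"dz": 0.01,"hand": 0},
    {"wx": 0,"wy": 0,"wz": 0,"dx": 0.9,"dy": -0.58,"dz": 0.01,"hand": 0},
    {"wx": 0,"wy": 0,"wz": 0,"dx": 1.2,"dy": -0.78,"dz": 0.01,"hand": 0},
    {"wx": 0,"wy": 0,"wz": 0,"dx": 1.5,"dy": -0.97,"dz": 0.01,"hand": 0},
    {"wx": 0,"wy": 0,"wz": 0,"dx": 1.8,"dy": -1.17,"dz": 0.01,"hand": 0},
    {"wx": 0,"wy": 0,"wz": 0,"dx": 2.1,"dy": -1.36,"dz": 0.01,"hand": 0}
  ]
}}

```text
clock: 7.68
eef_pos: [0.5416, 0.0618, 0.03]
orientation: [0.285, 0.959, -0.0, 0.001]
contact_force: [0.1, 0.5, -0.7]
opening: 0.0003
gripper_force: 0.2
```

Emit:
{"name": "carry_out", "arguments": {
  "series": [
    {"wx": 0,"wy": 0,"wz": 0,"dx": 0.3,"dy": -0.19,"dz": -0.02,"hand": 0},
    {"wx": 0,"wy": 0,"wz": 0,"dx": 0.6,"dy": -0.39,"dz": -0.02,"hand": 0},
    {"wx": 0,"wy": 0,"wz": 0,"dx": 0.9,"dy": -0.58,"dz": -0.02,"hand": 0},
    {"wx": 0,"wy": 0,"wz": 0,"dx": 1.2,"dy": -0.78,"dz": -0.02,"hand": 0},
    {"wx": 0,"wy": 0,"wz": 0,"dx": 1.5,"dy": -0.97,"dz": -0.02,"hand": 0},
    {"wx": 0,"wy": 0,"wz": 0,"dx": 1.8,"dy": -1.17,"dz": -0.02,"hand": 0},
    {"wx": 0,"wy": 0,"wz": 0,"dx": 2.1,"dy": -1.36,"dz": -0.02,"hand": 0}
  ]
}}

```text
clock: 8.55
eef_pos: [0.562, 0.0485, 0.0299]
orientation: [0.285, 0.959, 0.0, -0.0]
contact_force: [-3.3, 2.2, 4.9]
opening: 0.0001
gripper_force: 2.4
```

Emit:
{"name": "carry_out", "arguments": {
  "series": [
    {"wx": 0,"wy": 0,"wz": 0,"dx": 0.3,"dy": -0.19,"dz": 0.01,"hand": 0},
    {"wx": 0,"wy": 0,"wz": 0,"dx": 0.6,"dy": -0.39,"dz": 0.01,"hand": 0},
    {"wx": 0,"wy": 0,"wz": 0,"dx": 0.9,"dy": -0.58,"dz": 0.01,"hand": 0},
    {"wx": 0,"wy": 0,"wz": 0,"dx": 1.2,"dy": -0.78,"dz": 0.01,"hand": 0},
    {"wx": 0,"wy": 0,"wz": 0,"dx": 1.5,"dy": -0.97,"dz": 0.01,"hand": 0},
    {"wx": 0,"wy": 0,"wz": 0,"dx": 1.8,"dy": -1.17,"dz": 0.01,"hand": 0},
    {"wx": 0,"wy": 0,"wz": 0,"dx": 2.1,"dy": -1.36,"dz": 0.01,"hand": 0}
  ]
}}

```text
clock: 9.43
eef_pos: [0.5831, 0.0348, 0.0299]
orientation: [0.285, 0.959, -0.0, -0.0]
contact_force: [-1.5, 2.4, 5.1]
opening: 0.0004
gripper_force: 2.2
```

Emit:
{"name": "carry_out", "arguments": {
  "series": [
    {"wx": 0,"wy": 0,"wz": 0,"dx": 0.3,"dy": -0.19,"dz": 0.01,"hand": 0},
    {"wx": 0,"wy": 0,"wz": 0,"dx": 0.6,"dy": -0.39,"dz": 0.01,"hand": 0},
    {"wx": 0,"wy": 0,"wz": 0,"dx": 0.9,"dy": -0.58,"dz": 0.01,"hand": 0},
    {"wx": 0,"wy": 0,"wz": 0,"dx": 1.2,"dy": -0.78,"dz": 0.01,"hand": 0},
    {"wx": 0,"wy": 0,"wz": 0,"dx": 1.5,"dy": -0.97,"dz": 0.01,"hand": 0},
    {"wx": 0,"wy": 0,"wz": 0,"dx": 1.8,"dy": -1.17,"dz": 0.01,"hand": 0},
    {"wx": 0,"wy": 0,"wz": 0,"dx": 2.1,"dy": -1.36,"dz": 0.01,"hand": 0}
  ]
}}

```text
clock: 10.3
eef_pos: [0.6043, 0.0211, 0.0299]
orientation: [0.285, 0.959, -0.0, 0.0]
contact_force: [-1.0, 0.5, 1.0]
opening: 0.0001
gripper_force: 0.8
```

Finish along lid 6, then lift straight up.

Emit:
{"name": "carry_out", "arguments": {
  "series": [
    {"wx": 0,"wy": 0,"wz": 0,"dx": 0.3,"dy": -0.19,"dz": -0.01,"hand": 0},
    {"wx": 0,"wy": 0,"wz": 0,"dx": 0.6,"dy": -0.39,"dz": -0.01,"hand": 0},
    {"wx": 0,"wy": 0,"wz": 0,"dx": 0.9,"dy": -0.58,"dz": -0.01,"hand": 0},
    {"wx": 0,"wy": 0,"wz": 0,"dx": 1.2,"dy": -0.78,"dz": -0.01,"hand": 0},
    {"wx": 0,"wy": 0,"wz": 0,"dx": 1.5,"dy": -0.97,"dz": -0.01,"hand": 0},
    {"wx": 0,"wy": 0,"wz": 0,"dx": 1.8,"dy": -1.17,"dz": -0.01,"hand": 0},
    {"wx": 0,"wy": 0,"wz": 0,"dx": 2.1,"dy": -1.36,"dz": -0.01,"hand": 0},
    {"wx": 0,"wy": 0,"wz": 0,"dx": 2.1,"dy": -1.36,"dz": -0.01,"hand": 0}
  ]
}}

```text
clock: 11.3
eef_pos: [0.6256, 0.0073, 0.0299]
orientation: [0.285, 0.959, -0.0, 0.001]
contact_force: [1.0, -0.0, 0.6]
opening: 0.0003
gripper_force: 0.5
```

Emit:
{"name": "carry_out", "arguments": {
  "series": [
    {"wx": 0,"wy": 0,"wz": 0,"dx": 0,"dy": 0,"dz": 0.5,"hand": 0},
    {"wx": 0,"wy": 0,"wz": 0,"dx": 0,"dy": 0,"dz": 2,"hand": 0},
    {"wx": 0,"wy": 0,"wz": 0,"dx": 0,"dy": 0,"dz": 5,"hand": 0},
    {"wx": 0,"wy": 0,"wz": 0,"dx": 0,"dy": 0,"dz": 10,"hand": 0},
    {"wx": 0,"wy": 0,"wz": 0,"dx": 0,"dy": -4,"dz": 14,"hand": 0},
    {"wx": 0,"wy": 0,"wz": 0,"dx": 0,"dy": -9,"dz": 16,"hand": 0},
    {"wx": 0,"wy": 0,"wz": 0,"dx": 0,"dy": -15,"dz": 17,"hand": 0},
    {"wx": 0,"wy": 0,"wz": 0,"dx": 0,"dy": -20,"dz": 17,"hand": 0},
    {"wx": 0,"wy": 0,"wz": 0,"dx": 0,"dy": -25,"dz": 17,"hand": 0},
    {"wx": 0,"wy": 0,"wz": 0,"dx": 0,"dy": -25,"dz": 17,"hand": 0}
  ]
}}

```text
clock: 12.55
eef_pos: [0.6247, -0.2459, 0.2011]
orientation: [0.287, 0.958, -0.001, 0.001]
contact_force: [0.2, 0.1, -0.1]
opening: 0.0005
gripper_force: 0.0
```

Run:
```python
from h import *
from fit import lids,frame
out=[]
for n,(x,y) in dict(top=(250,140),side=(240,205)).items():
    p,d=arm.grab_frame(n); out.append(cv2.resize(p[y:y+100,x:x+110,::-1],None,fx=3.6,fy=3.6,interpolation=cv2.INTER_CUBIC))
    P=lids(n,p,d); c,sz,e=frame(P); s=(P[:,:2]-c)@e; t=(P[:,:2]-c)@[-e[1],e[0]]
    print(n,c,sz,np.degrees(np.arctan2(e[1],e[0])),[round(1000*np.median(P[(s>=a)&(s<a+.008)&(abs(t)<.015),2]),1) for a in np.arange(-.104,.1,.008)])
cv2.imwrite("pics/end.png",np.hstack(out)); s=arm.sense(); print(s["clock"],s["eef_pos"],s["contact_force"])
```

```text
top [0.54097873 0.06406699] (0.05760164186358452, 0.21999600529670715) -33.153614 [np.float64(29.2), np.float64(30.6), np.float64(29.1), np.float64(29.8), np.float64(28.9), np.float64(29.7), np.float64(29.4), np.float64(29.8), np.float64(28.2), np.float64(30.5), np.float64(29.5), np.float64(29.5), np.float64(28.0), np.float64(28.2), np.float64(30.2), np.float64(28.7), np.float64(30.3), np.float64(28.1), np.float64(28.7), np.float64(29.1), np.float64(29.5), np.float64(28.6), np.float64(29.3), np.float64(30.2), np.float64(28.8), np.float64(28.6)]
side [0.54073691 0.06158288] (0.058749184012413025, 0.2229406088590622) -32.305584 [np.float64(30.6), np.float64(30.8), np.float64(30.6), np.float64(30.6), np.float64(31.2), np.float64(31.0), np.float64(30.5), np.float64(31.2), np.float64(30.9), np.float64(30.0), np.float64(30.4), np.float64(30.6), np.float64(29.9), np.float64(30.1), np.float64(30.0), np.float64(30.6), np.float64(30.2), np.float64(29.7), np.float64(30.5), np.float64(30.7), np.float64(30.9), np.float64(30.2), np.float64(30.6), np.float64(30.9), np.float64(30.5), np.float64(30.5)]
12.65 [ 0.62479455 -0.24248501  0.20062306] [ 0.36624008 -0.29337159 -0.39016883]
```

View pics/end.png

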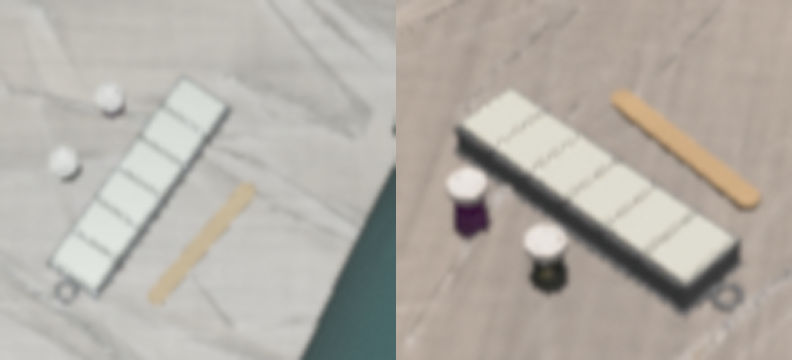

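Both views show all six lids flat (heights 28–31 mm along the whole row, no steps). The organiser is within measurement noise of its starting place, and the vials and stick are where they were.

```bash
python3 -c "
from cell import arm
print(arm.hand_in())"
```

```text
the job is handed in; nothing more can be done
None
```

All six lids are shut, run down in order from the eyelet end to the plain end; the final pictures show the organiser, vials and stick where they were, contact readings peaked at about 8 N early on lid 1 (mostly 5 N or less after that), and the job was handed in at about 12.7 s.

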